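Turn the red-painted blank over

TASK

The paint on the red blank is dry and its opposite bare side is next. Without picking it up, roll the red blank over on the mat one face at a time: a quarter turn, let it come to rest flat on its side, then another quarter turn the same way, so that it lies flat on the mat with the red face down. Leave the blue and yellow blanks where they are.

Things in the scene. Friction and masses are not known exactly. Their poses are not given: they have to be found in the camera images.
- mat: flat black rubber non-slip mat fixed to the bench, 360 x 680 x 4 mm (x, y, z); origin at the centre of its underside, on the bench top. A blank pushed level at its side may jam or slide on it; a push that rises tips it, past 45 degrees it falls onto its next face, its centre then about 40 mm further on.
- red_blank: loose square bar of bare pale beech, 40 x 120 x 40 mm, 0.14 kg, one long face painted red, two small dark dots on the face opposite. Origin at the bar's centre (20 mm above what it lies on); y along its length, z out of the red face, up at the start. A fingertip 28 mm up one long side, moving about 45 mm forward and 20 mm up, tips it over its far lower edge.
- blue_blank: same size and make of bar, the upper long face painted blue; bystander. Origin at its centre, y along its length.
- yellow_blank: same size and make of bar, the upper long face painted yellow; bystander. Origin at its centre, y along its length.
Not all that is in view belongs to the job. What is shaped like the red_blank but pink is not meant.

How it is judged:
On the way:
1. the red blank has made a quarter turn and rests flat on a bare side, red face to the side (angle between red_blank's own z axis and vertical between 1.4 and 1.74 rad and height (world z) of red_blank below 0.028 m and angular speed of red_blank below 0.3 rad/s), for 0.2 s.
At the end, for the whole second after the job is handed in: The red blank lies at rest flat on the mat, red face down within 10 degrees, its centre at least 10 mm inside the mat's edges; the blue and yellow blanks are within 15 mm of where they started (angle between red_blank's own z axis and vertical above 2.97 rad and z of red_blank in the frame of mat between 0.02 and 0.028 m and x of red_blank in the frame of mat between -0.17 and 0.17 m and y of red_blank in the frame of mat between -0.33 and 0.33 m and linear speed of red_blank below 0.02 m/s and angular speed of red_blank below 0.2 rad/s and distance of each of blue_blank, yellow_blank from where it was at the start of the episode below 0.015 m); the robot touches nothing.
It fails at once if the red blank is picked up (its centre more than 60 mm above the bench; rolling raises it to about 33 mm) (height (world z) of red_blank above 0.06 m).
It fails at once if the blue or the yellow blank is moved by more than 15 mm or tipped by more than 15 degrees (distance of any of blue_blank, yellow_blank from where it was at the start of the episode above 0.015 m or angle between any of blue_blank, yellow_blank's own z axis and vertical above 0.26 rad).
It also fails if it takes over 40 s, if anything falls off the work surface, if the arm or the gripper's body presses on something with over 40 N, if the wrist force passes 120 N, or if a joint passes its speed limit or range.

ROBOT

A 6-joint arm with a two-finger parallel gripper is mounted at the origin on the work surface. World frame = base frame: x ahead of the robot, y to its left, z up, the work surface at z = 0. Lengths are in m, angles in rad, forces in N, time in s.
With the tool pointing down it reaches from about 0.375 to 0.9 m from the base axis. Payload 3.1 kg.
Tool frame: the origin (TCP) lies at the very end of the fingers, on their centre line; the grasp point (between the pads) lies 19 mm behind it; x points along the fingers, y is the direction in which the jaws open and shut, and the axes are right-handed (so a half turn about x gives the same grasp; the last joint's range is limited). The gripper opens to 85 mm and grips with 20 to 120 N. Pads are 22 mm wide; open, the fingers measure 114 mm over their backs; the gripper's body (76 mm by 85 mm) begins 54 mm behind the grasp point. The pads swing forward as they close: fully open they stand 13 mm farther back than shut.
Start: joints at [-1.51, 0.527, 1.433, -0, 1.181, -0.178], TCP at [0.148, -0.607, 0.231] pointing down, gripper open.
Joint ranges: [-3.08, 3.08], [-0.75, 2.2], [0.22, 2.44], [-1.43, 4.57], [0, 2.65], [-2.85, 2.85]. Speed limits (rad/s): [2.79, 2.79, 3.14, 3.14, 3.14, 3.14].

INTERFACE

Orientations are given as a unit quaternion [x, y, z, w].
In Python, from station import sense, snapshot, camera_model, sign_off gives the robot as it stands.
- The arm moves only by the tool step_arm, never from a script. Its argument "increments" is one flat list of numbers, 5 for each row, row after row: the shift along the tool's x, y, z in units of 60 mm (1.0 is 60 mm), then the turn about the tool's x in units of 5 degrees (1.0 is 5 degrees), then the closure, from 0 (fully open) to 1 (shut). A call has exactly 5 rows; each row is the pose to reach, as a shift and turn from the pose measured when the call began, along the tool's axes at that moment; what a row does not reach only later rows make up. A row lasts 1/8 s, in which the tool goes at most 62.5 mm and 10.7 degrees, less where a joint would pass 70% of its speed; a pose out of reach is approached as far as the arm can. A call with a gripper value outside its range is refused whole. The fingers move at their own pace and stop on an object; "grip_force" is the grip in N (left out, the last holds). Time passes only in rows, so rows that repeat a pose let the fingers close, or fill a call up. It gives the time, the measured TCP pose, the force and the opening at its end, in the units of the state.
- sense(): the state, without advancing time (a new reading comes with each control period).
- snapshot(name): name is "side" or "top" or "wrist"; returns the picture (420x560x3 uint8, blue, green, red); there is no depth.
- camera_model(name): a dict with "vertical_fov" (degrees; the focal length in pixels is half the picture's height over the tangent of half this angle, whatever the lens; pixels are square), "cx", "cy" (the principal point, pixels), "D" ([k1, k2, p1, p2, k3] as OpenCV has them; the pictures are not rectified), "R" (3x3) and "t" (3): a world point X has camera coordinates R X + t. Camera axes: x right, y down, z forward; pixel columns grow to the right and rows downward; lengths in m; the calibration is good to about 2 mm. A picture is of the moment at which its call begins: read the wrist's pose just before it. camera_model takes no time and is no camera call; for the wrist camera it gives the pose at the moment of the call.
- sign_off(): hands the job in, once; it reports no verdict.
The state is a dict: "t": time; "q": joint angles; "qd": joint speeds; "tau": joint torques, N m; "tcp_pos": TCP position; "tool_rot": TCP orientation; "force": force on the tool from outside, world axes, zero at the start; "ft_torque": the same for the moment, N m; "finger_gap": opening from 0.0 (shut) to 1.0 (fully open).
Only numpy, scipy, OpenCV 4.12 (cv2) and the standard library are available. Lean on these libraries where they do the work, as an engineer would, in place of code of your own. Each camera call takes 0.05 s, during which the arm holds its last target. There are 200 camera calls.

## Working session

There is one attempt and no reset: what is moved stays moved. The work goes in short steps, Python scripts to look and compute and a tool call to move; the robot and the scene stay as the last step left them, time stands still between calls to the robot, and variables do not carry over. Pictures are saved under pics/ and viewed, about 8 in all and at most 12, crops included, and the job is handed in when it is done.

Besides the shell and the picture viewer there is one more tool, called after ">>>" by a JSON object that holds its "api" and its "payload", one argument or row to a line. step_arm: Moves the arm, as the interface text tells. Its arguments: {"type":"object","properties":{"increments":{"type":"array","items":{"type":"number"}},"grip_force":{"type":"number"}},"required":["increments"]}

```bash
ls; mkdir -p pics
python3 - <<'E'
from station import *
import cv2,numpy as np
s=sense();print(s)
a=snapshot("top");b=snapshot("side")
cv2.imwrite("pics/top0.png",a);cv2.imwrite("pics/side0.png",b)
print(camera_model("top"))
E
```

```text
pics
{'t': 0.0, 'q': array([-1.51048636e+00,  5.28454177e-01,  1.43388818e+00,  2.87941550e-05,
        1.18142106e+00, -1.78502094e-01]), 'qd': array([ 0.00169243, -0.000257  ,  0.00026522,  0.00121688, -0.00033112,
       -0.00187215]), 'tau': array([ 6.11701307e-04, -4.42347193e+01, -1.78025615e+01, -1.04319388e-04,
        8.45509203e-03,  1.14060126e-05]), 'tcp_pos': array([ 0.14783436, -0.6065308 ,  0.23034549]), 'tool_rot': array([ 0.70212665,  0.084994  , -0.7020172 ,  0.08346284]), 'force': array([0.54650353, 0.02297935, 0.82508632]), 'ft_torque': array([-0.03068076,  0.00596705, -0.00761661]), 'finger_gap': 0.9972406941012718}
{'vertical_fov': 45.941361318021684, 'cx': 282.82787858575114, 'cy': 202.7717992223432, 'D': array([-0.18383052,  0.        ,  0.        ,  0.        ,  0.        ]), 'R': array([[-0.05428365, -0.99851743,  0.00402888],
       [-0.97377133,  0.05204464, -0.22149662],
       [ 0.22095855, -0.01594685, -0.97515282]]), 't': array([-0.00288804,  0.46130456,  1.0407903 ])}
```

View pics/top0.png

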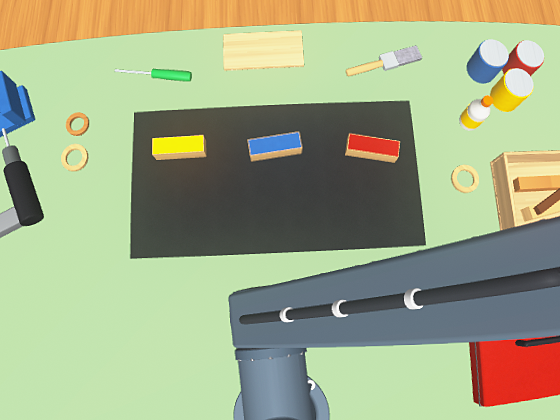

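View pics/side0.png

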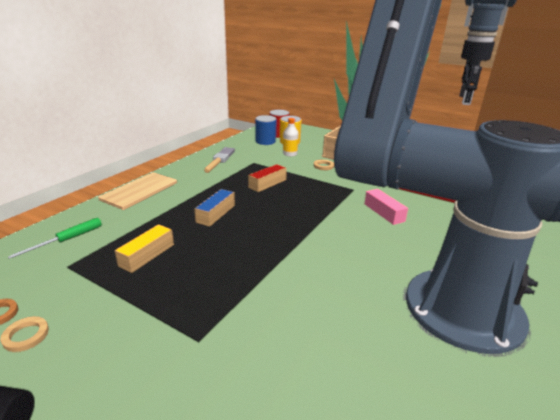

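```bash
cat > h.py <<'E'
from station import *
import cv2,numpy as np
from scipy.spatial.transform import Rotation as Ro
def ray(name,px,z,m=None):
    m=m or camera_model(name); f=210/np.tan(np.radians(m["vertical_fov"]/2))
    K=np.array([[f,0,m["cx"]],[0,f,m["cy"]],[0,0,1]])
    u=cv2.undistortPoints(np.array(px,float).reshape(-1,1,2),K,m["D"]).reshape(-1,2)
    d=np.c_[u,np.ones(len(u))]@m["R"]; c=-m["R"].T@m["t"]
    return c+d*((z-c[2])/d[:,2])[:,None]
def colour(img,lo,hi,smin=130,vmin=90):
    h=cv2.cvtColor(img,cv2.COLOR_BGR2HSV).astype(int)
    H=(h[...,0]+90)%180
    return ((H>=lo)&(H<=hi)&(h[...,1]>smin)&(h[...,2]>vmin)).astype(np.uint8)
def blobs(img,lo,hi,amin=200,**k):
    cs=cv2.findContours(colour(img,lo,hi,**k),cv2.RETR_EXTERNAL,cv2.CHAIN_APPROX_NONE)[0]
    return [c for c in cs if cv2.contourArea(c)>amin]
E
python3 - <<'E'
from h import *
for n in("top","side"):
  im=cv2.imread(f"pics/{n}0.png")
  for col,lo,hi in(("red",84,95),("pink",75,83),("blue",15,35),("yellow",112,122)):
    for c in blobs(im,lo,hi,150 if n=="side" else 200):
      r=cv2.minAreaRect(c); p=ray(n,cv2.boxPoints(r),.044)
      if max(np.ptp(p,axis=0))>.2: continue
      q=ray(n,c.reshape(-1,2),.044)[:,:2].astype(np.float32); w=cv2.minAreaRect(q*1000)
      print(n,col,np.round(r[0]),np.round(w[0],1),np.round(w[1],1),round(w[2],1))
m=ray("top",[[135,113],[408,101],[425,244],[131,258]],.004);print(m.round(3))
a=cv2.imread("pics/top0.png")[120:180,330:420];b=cv2.imread("pics/side0.png")[150:230,240:420]
cv2.imwrite("pics/crop.png",np.hstack([cv2.resize(a,(360,240)),cv2.resize(b,(440,240))]))
s=sense();R=Ro.from_quat(s["tool_rot"]).as_matrix();print(R.round(3))
E
```

```text
top red [474. 372.] [  61.9 -421.9] [ 11.7 135.1] 89.8
top red [373. 145.] [ 588.2 -243.5] [116.   35.2] 78.3
top red [520.  66.] [ 787.5 -652.1] [81.5 95.3] 46.6
top blue [275. 143.] [602.8 -16.5] [ 33.8 113.8] 6.3
top blue [ 17. 104.] [767.1 627.1] [185.4  95.6] 8.0
top blue [483.  66.] [ 788.5 -546.8] [ 81.3 100.8] 43.7
top yellow [177. 144.] [613.6 207.6] [119.4  38.9] 89.9
top yellow [507.  93.] [ 713.4 -599.8] [ 82.2 110.6] 36.7
side red [267. 171.] [ 596.5 -246.9] [111.   38.9] 78.4
side blue [214. 200.] [610.  -21.5] [ 34.2 114.6] 6.1
side yellow [143. 240.] [618.7 205. ] [ 37.6 118.1] 0.6
[[ 0.717  0.322  0.004]
 [ 0.712 -0.352  0.004]
 [ 0.357 -0.35   0.004]
 [ 0.36   0.326  0.004]]
[[-0.     0.237 -0.972]
 [ 0.002 -0.972 -0.237]
 [-1.    -0.002 -0.   ]]
```

View pics/crop.png

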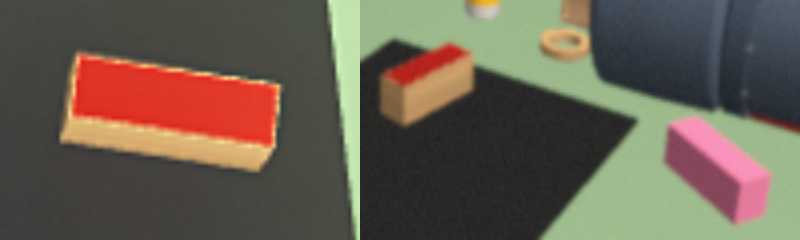

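The candidates are the red-topped bar on the mat (top 373,145; side 267,171) and the pink bar off the mat (side 385,205). The crop confirms that the bar on the mat is the one meant. I'll roll it toward the robot, where there is most mat, pushing from its far side with the fingers half open.

>>> {"api": "step_arm", "payload": {
  "increments": [0,-0.4,-1,1,0.4,0,-0.8,-2,2,0.4,0,-1.2,-3,3,0.4,0,-1.6,-4,4,0.4,0,-2,-5,5.1,0.4]
}}

```text
t: 0.72
tcp_pos: [0.4033, -0.4239, 0.2304]
tool_rot: [-0.703, 0.073, 0.703, 0.075]
force: [0.1, -1.1, 0.2]
finger_gap: 0.602
```

```bash
cat > go.py <<'E'
from h import *
import sys
# shift in tool units to a world target
def to(T):
    s=sense();R=Ro.from_quat(s["tool_rot"]).as_matrix()
    print("t",s["t"],"tcp",s["tcp_pos"].round(4),"F",s["force"].round(2),"gap",round(s["finger_gap"],2),"zaxis",R[:,2].round(3),"units",(R.T@(np.array(T)-s["tcp_pos"])/.06).round(2))
if __name__=="__main__": to([float(v) for v in sys.argv[1:4]])
E
python3 go.py .641 -.255 .12
```

```text
t 0.725 tcp [ 0.4033 -0.4239  0.2304] F [ 0.1  -1.14  0.21] gap 0.6 zaxis [-0.978  0.208  0.001] units [ 1.85 -3.57 -3.29]
```

>>> {"api": "step_arm", "payload": {
  "increments": [0,-0.72,-0.66,0,0.4,0.4,-1.44,-1.32,0,0.4,0.9,-2.15,-2,0,0.4,1.4,-2.86,-2.65,0,0.4,1.85,-3.57,-3.29,0,0.4]
}}

```text
t: 1.35
tcp_pos: [0.6361, -0.2582, 0.1216]
tool_rot: [-0.703, 0.073, 0.704, 0.075]
force: [0.6, -0.9, 0.5]
finger_gap: 0.599
```

Run:
```python
from h import *
from go import to
to([.641,-.255,.036])
m=camera_model("wrist");w=snapshot("wrist");a=snapshot("side");cv2.imwrite("pics/w1.png",np.hstack([cv2.resize(w,(400,300)),cv2.resize(a[120:260,200:387],(400,300))]))
for c in blobs(w,84,95,400):
  q=ray("wrist",c.reshape(-1,2),.044,m)[:,:2].astype(np.float32);print(np.round(cv2.minAreaRect(q*1000),1) if 0 else cv2.minAreaRect(q*1000))
```

```text
t 1.35 tcp [ 0.6361 -0.2582  0.1216] F [ 0.64 -0.88  0.51] gap 0.6 zaxis [-0.978  0.208  0.002] units [ 1.43 -0.06 -0.07]
((588.57373046875, -247.99078369140625), (88.3932113647461, 35.539859771728516), 78.21412658691406)
```

View pics/w1.png

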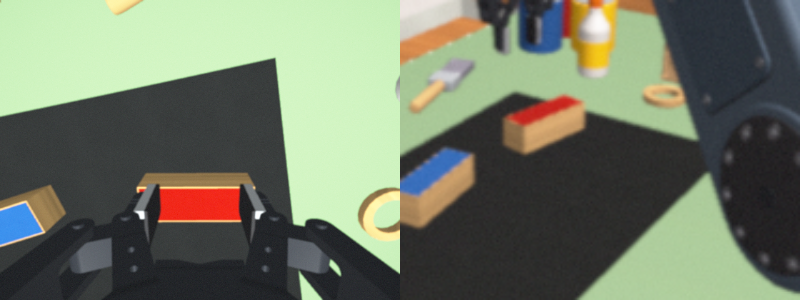

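The wrist view puts the red bar (≈200,203 in the left half) squarely between and just behind the fingers, with its bare far side facing them. Next I descend clear of that far side.

>>> {"api": "step_arm", "payload": {
  "increments": [0.4,0,0,0,0.4,0.8,0,0,0,0.4,1.2,0,0,0,0.4,1.55,0,0,0,0.4,1.57,0,0,0,0.4]
}}

```text
t: 2.08
tcp_pos: [0.6349, -0.2527, 0.0224]
tool_rot: [-0.7, 0.069, 0.707, 0.075]
force: [-0.6, -0.4, -0.5]
finger_gap: 0.598
```

Run:
```python
from h import *
from go import to
d=np.array([.978,-.208]);c=np.array([.589,-.246])
p=c+d*.031;to([*p,.027])
a=snapshot("side");w=snapshot("wrist");cv2.imwrite("pics/w2.png",np.hstack([cv2.resize(w,(400,300)),cv2.resize(a[120:225,220:360],(400,300))]))
```

```text
t 2.075 tcp [ 0.6349 -0.2527  0.0224] F [-0.57 -0.37 -0.53] gap 0.6 zaxis [-0.979  0.203  0.01 ] units [-0.07  0.05  0.26]
```

View pics/w2.png

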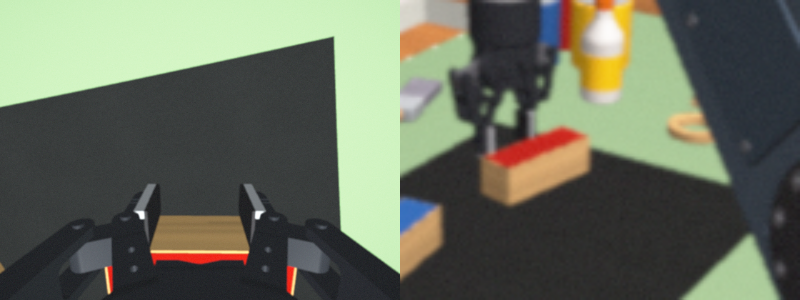

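Both fingertips stand behind the bar's far side, well within its length and not touching it. Now the rising push.

>>> {"api": "step_arm", "payload": {
  "increments": [-0.05,0.03,0.2,0,0.4,-0.1,0.03,0.4,0,0.4,-0.2,0.03,0.6,0,0.4,-0.32,0.03,0.8,0,0.4,-0.44,0.03,1.0,0,0.4]
}}

```text
t: 2.8
tcp_pos: [0.5761, -0.2427, 0.0519]
tool_rot: [-0.701, 0.07, 0.706, 0.074]
force: [0.0, 0.1, 0.8]
finger_gap: 0.594
```

Run:
```python
from h import *
from go import to
to([.569,-.239,.05])
a=snapshot("side");w=snapshot("wrist");cv2.imwrite("pics/w3.png",np.hstack([cv2.resize(w,(400,300)),cv2.resize(a[120:225,220:360],(400,300))]))
```

```text
t 2.8 tcp [ 0.5761 -0.2427  0.0519] F [0.03 0.09 0.84] gap 0.59 zaxis [-0.979  0.203  0.007] units [ 0.03 -0.04  0.13]
```

View pics/w3.png

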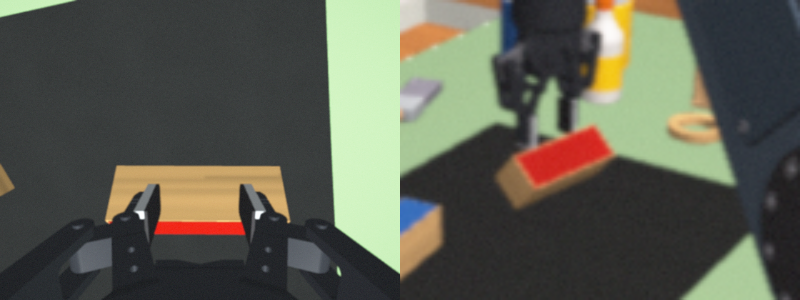

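The bar is tipping, about 40° over. I'll continue forward and slightly up.

>>> {"api": "step_arm", "payload": {
  "increments": [-0.04,0,0.2,0,0.4,-0.08,0,0.4,0,0.4,-0.12,0,0.5,0,0.4,-0.5,0,0.4,0,0.4,-0.9,0,0.2,0,0.4]
}}

```text
t: 3.52
tcp_pos: [0.5634, -0.2402, 0.1061]
tool_rot: [-0.7, 0.069, 0.706, 0.075]
force: [0.6, -1.6, -0.1]
finger_gap: 0.601
```

Run:
```python
from h import *
from go import to
to([.569,-.239,.05])
m=camera_model("wrist")
a=snapshot("side");w=snapshot("wrist");t=snapshot("top");cv2.imwrite("pics/t4.png",t);cv2.imwrite("pics/s4.png",a);cv2.imwrite("pics/wr4.png",w)
cv2.imwrite("pics/w4.png",np.hstack([cv2.resize(w,(400,300)),cv2.resize(a[120:225,220:360],(400,300))]))
for n,im in(("side",a),("top",t)):
  for c in blobs(im,84,95,60):
    print(n,cv2.boundingRect(c),ray(n,[cv2.minAreaRect(c)[0]],.024).round(3))
```

```text
t 3.525 tcp [ 0.5634 -0.2402  0.1061] F [ 0.63 -1.62 -0.1 ] gap 0.6 zaxis [-0.979  0.203  0.009] units [ 0.93 -0.03 -0.1 ]
side (272, 175, 27, 22) [[ 0.52  -0.228  0.024]]
side (441, 140, 21, 9) [[ 0.18  -0.878  0.024]]
top (465, 289, 14, 115) [[ 0.118 -0.429  0.024]]
top (471, 279, 89, 128) [[ 0.113 -0.547  0.024]]
top (503, 45, 39, 31) [[ 0.798 -0.662  0.024]]
```

View pics/w4.png

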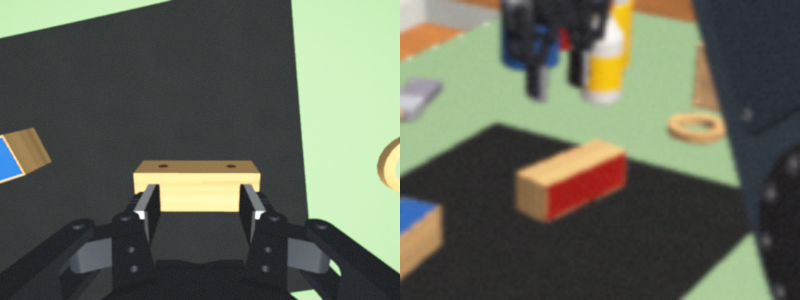

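The bar lies flat on its side: red faces the robot, and the dotted face (dots at ≈163,165 and 231,165) faces away. I'll locate its top face from the wrist picture (rows 182–211 and columns 133–260 in the view).

Run:
```python
from h import *
p=ray("wrist",np.array([[133,182],[260,182],[260,211],[134,211]])*1.4,.044);print(p.round(4))
c=p.mean(0)[:2];e=(p[1]-p[0]+p[2]-p[3])[:2];e/=np.linalg.norm(e);print(c.round(4),e.round(3))
from go import to
n=np.array([.979,-.203])
to([*(c+n*.046),.027])
```

```text
[[ 0.5608 -0.1757  0.044 ]
 [ 0.5366 -0.2941  0.044 ]
 [ 0.5061 -0.2899  0.044 ]
 [ 0.5308 -0.1681  0.044 ]]
[ 0.5336 -0.232 ] [-0.2  -0.98]
t 3.675 tcp [ 0.5653 -0.2412  0.1071] F [0.07 0.6  0.08] gap 0.6 zaxis [-0.979  0.203  0.004] units [ 1.33 -0.04 -0.22]
```

>>> {"api": "step_arm", "payload": {
  "increments": [0,0,-0.3,0,0.4,0.4,-0.03,-0.32,0,0.4,0.8,-0.03,-0.32,0,0.4,1.2,-0.03,-0.32,0,0.4,1.33,-0.03,-0.32,0,0.4]
}}

```text
t: 4.3
tcp_pos: [0.5818, -0.2415, 0.0244]
tool_rot: [-0.7, 0.069, 0.707, 0.075]
force: [0.6, -0.4, 0.6]
finger_gap: 0.603
```

Run:
```python
from h import *
from go import to
to([.549,-.235,.027])
a=snapshot("side");w=snapshot("wrist");cv2.imwrite("pics/w5.png",np.hstack([cv2.resize(w,(400,300)),cv2.resize(a[120:225,220:360],(400,300))]))
```

```text
t 4.3 tcp [ 0.5818 -0.2415  0.0244] F [ 0.62 -0.37  0.59] gap 0.6 zaxis [-0.979  0.203  0.01 ] units [-0.04  0.    0.56]
```

View pics/w5.png

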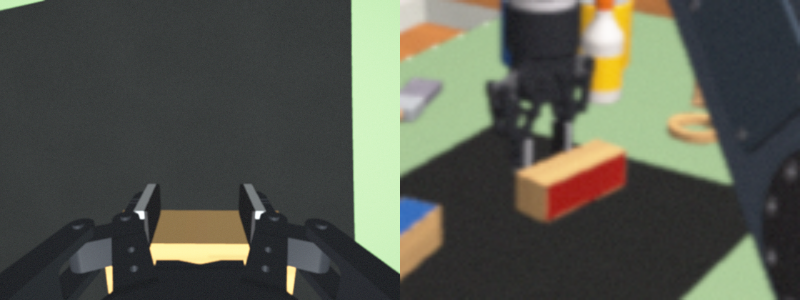

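The fingers again stand just behind the bar and clear of it, with a gap about like last time. I'll use the same push.

>>> {"api": "step_arm", "payload": {
  "increments": [-0.02,0.03,0.2,0,0.4,-0.07,0.03,0.4,0,0.4,-0.17,0.03,0.6,0,0.4,-0.29,0.03,0.8,0,0.4,-0.41,0.03,1.0,0,0.4]
}}

```text
t: 5.03
tcp_pos: [0.5225, -0.2315, 0.0515]
tool_rot: [-0.701, 0.069, 0.706, 0.075]
force: [0.2, -0.4, 0.7]
finger_gap: 0.602
```

>>> {"api": "step_arm", "payload": {
  "increments": [-0.04,0,0.2,0,0.4,-0.08,0,0.4,0,0.4,-0.12,0,0.5,0,0.4,-0.5,0,0.4,0,0.4,-0.9,0,0.2,0,0.4]
}}

```text
t: 5.65
tcp_pos: [0.5103, -0.2292, 0.1056]
tool_rot: [-0.7, 0.069, 0.707, 0.075]
force: [0.3, -0.4, 0.5]
finger_gap: 0.6
```

>>> {"api": "step_arm", "payload": {
  "increments": [-0.3,0,-0.2,0,0.4,-0.6,0,-0.5,0,0.4,-0.9,0,-0.8,0,0.4,-1,0,-1,0,0.4,-1,0,-1,0,0.4]
}}

```text
t: 6.28
tcp_pos: [0.5701, -0.2421, 0.1648]
tool_rot: [-0.7, 0.069, 0.707, 0.075]
force: [-0.1, 0.3, -0.2]
finger_gap: 0.6
```

Run:
```python
from h import *
a=snapshot("side");w=snapshot("wrist");cv2.imwrite("pics/w6.png",np.hstack([cv2.resize(w,(400,300)),cv2.resize(a[120:270,160:360],(400,300))]))
for col,lo,hi in(("blue",15,35),("yellow",112,122),("red",84,95)):
  for c in blobs(a,lo,hi,60):
    q=ray("side",c.reshape(-1,2),.044)[:,:2].astype(np.float32);r=cv2.minAreaRect(q*1000)
    if max(r[1])<200: print(col,np.round(r[0],1),cv2.boundingRect(c))
```

```text
blue [610.  -21.5] (198, 190, 33, 20)
yellow [618.1 205.2] (117, 225, 53, 31)
red [ 166.  -811.2] (444, 140, 18, 9)
```

View pics/w6.png

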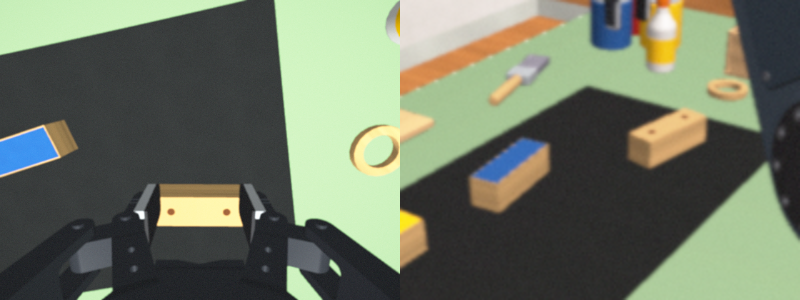

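The two dots are on top (≈170,212 and 226,212), so the red face is down. The bar lies flat, well inside the mat; blue and yellow have not moved, and the gripper is clear.

```bash
python3 -c "
from station import *
print(sense()['force'],sense()['qd'].round(3));print(sign_off())"
```

```text
[0.22751532 0.27498887 0.40280154] [-0.003  0.001  0.013  0.001  0.002  0.002]
the job is handed in; nothing more can be done
None
```

I rolled the red blank two quarter turns toward the robot, pushing from its far side with half-open fingertips, and handed the job in at about 6.4 s. After the first turn it lay flat on its side with red facing the robot. It was never gripped or lifted.

**Final checks:**
- **Red blank:** the last wrist and side pictures show the two dark dots on top, so the red face is down. By eye it lies flat and well inside the mat; I did not measure its final position.
- **Blue and yellow blanks:** their positions in the side picture agree with the first measurement to within 1 mm.
- **Gripper:** it was about 120 mm above the bar's top, with the wrist force near zero.

**Disagreement:** the estimates of the bar's position from different views differed by 5–10 mm. That did not matter for pushes made with clearance. No check failed.

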